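# Turn a cracker over against the tray wall without picking it up

## Robot

A 7-joint arm with a two-finger parallel gripper is mounted at the origin on the work surface; the furniture and walls round the work are solid. World frame = base frame: x ahead of the robot, y to its left, z up, the work surface at z = 0. Lengths are in mm, angles in degrees, forces in N, time in s.
With the tool pointing down it reaches from about 400 to 850 mm from the base axis. Payload 4.4 kg.
Tool frame: the origin (TCP) lies on the front face of the gripper's body, between the roots of the fingers; the fingertips stand 97 mm ahead of it and the grasp point (between the pads) lies 78 mm ahead of it (manip.tcp_to_tips is the distance from the TCP to the fingertips, in mm); z points along the fingers, y is the line along which they close (so a half turn about z gives the same grasp; the last joint's range is limited). The gripper opens to 94 mm and grips with 3 to 60 N. Pads are 16 mm wide; open, the fingers measure 119 mm over their backs; the gripper's body (75 mm by 177 mm) begins 78 mm behind the grasp point.
Start: joints at [-73.614, 36.005, 2.206, 86.941, -1.547, 57.084, -1.146], TCP at [223.961, 610.212, 302.678] pointing down, gripper open.
Joint ranges: [-175.42, 175.42], [-21.48, 121.26], [-71.46, 75.88], [10.55, 141.38], [-63.04, 243.04], [13.31, 113.54], [-168.57, 168.57]. Speed limits (degrees/s): [147.25, 147.25, 180, 180, 180, 180, 180].

## Interface

Orientations are given as a 3x3 rotation matrix whose columns are the frame's x, y, z axes.
In Python, from workcell import manip gives the robot as it stands. The module is installed in compiled form; this text tells all that it offers. Calls block until the motion is done:
- manip.move_pose(position, orientation): joint-space move of the TCP to a pose.
- manip.move_straight(position, frame=None, rate=150, f_stop=None): straight line of the TCP; frame=None keeps the orientation; rate is the mean speed in mm/s. With f_stop (N) it stops when the force on the tool has changed by that much, and returns True; else False.
- manip.move_j(angles): joint-space move.
- manip.open_gripper() and manip.close(force=None): open the fingers fully, or close them until they stop; force is the grip in N (None keeps the last).
- manip.sleep(seconds).
- manip.ik(position, orientation): joint angles nearest the present ones, or None.
- manip.camera(name): name is "scene" or "top"; returns (picture, depth): 384x512x3 uint8, red, green, blue; 384x512 float32, mm along the optical axis (not along the pixel's ray), 0 where there is no reading.
- manip.camera_info(name): a dict with "fx", "fy", "cx", "cy" (pixels), "D" ([k1, k2, p1, p2, k3] as OpenCV has them; the pictures are not rectified), "R" (3x3) and "t" (3): a world point X has camera coordinates R X + t. Camera axes: x right, y down, z forward; pixel columns grow to the right and rows downward; lengths in mm; the calibration is good to about 2 mm. A picture is of the moment at which its call begins. camera_info takes no time and is no camera call.
A pose or a line that the arm cannot do raises manip.MotionError and nothing moves.
- manip.sign_off(): hands the job in; it is judged then, once.
Readings, each from a call of its own:
- manip.current_time(): time.
- manip.current_joint_pos(): joint angles.
- manip.current_qvel(): joint speeds.
- manip.current_joint_efforts(): joint torques, N m.
- manip.current_tcp_pos(): TCP position.
- manip.current_ee_rot(): TCP orientation.
- manip.current_wrist_force(): force on the tool from outside, world axes, zero at the start.
- manip.current_torque(): the same for the moment, N m.
- manip.current_width(): finger opening in mm.
- manip.current_grasp_force(): force on a finger pad.
Only numpy, scipy, OpenCV 4.12 (cv2) and the standard library are available. Lean on these libraries where they do the work, as an engineer would, in place of code of your own. Each camera call takes 0.05 s, during which the arm holds its last target. There are 200 camera calls.

## Task

The cracker in the steel tray lies top side up and its underside is to be scored next, but it crumbles when it is pinched or picked up. Turn it over with the fingertips alone: push it gently along the tray floor against the free end wall until it climbs the wall and stands leaning on the rim, then, from behind that wall, push its top edge back over so that it falls and lies flat on its other face on the tray floor. Leave the two sample cups in the tray and the other loose things where they are.

Things in the scene. Friction and masses are not known exactly. Their poses are not given: they have to be found in the camera images.
- cracker: loose brown cracker in the tray, 10 to 20 g, a rigid plate 64 mm (its x) by 54 mm (its y) by 5 mm (its z). Origin: centre of the face that is down at the start; its z axis points up then and must point down at the end. Its 64 mm side starts roughly along the tray's length, up to 26 degrees askew. Slides easily on steel, holds on the liner
- tray: fixed stainless tray with a grey silicone liner, flared walls with coved foot and rolled rim, all four alike. Origin: centre of its underside on the worktop; x across, y along it (toward the robot's left), z up; it stands turned about 15 degrees to the left. The mouth inside the rim is 148 (x) by 308 mm (y), 36 mm above the worktop
- tray_floor (a point): centre of the tray's flat floor (top of the liner), 4 mm above the worktop. The flat floor is 114 mm (x) by 274 mm (y). From its edge the walls curve up and outward: 4 mm up after 5.7 mm, 11 mm up after 10.6 mm, 20 mm up after 14.2 mm, 32 mm up after 16.8 mm at the mouth
- tray_rim_right (a point): top of the rim bead, middle of the right end wall (tray -y end), 38 mm above the worktop; the bead is 4.4 mm thick, outside the mouth. Behind it lie at least 100 mm of worktop with only things under 15 mm high, then a tall partition. A cracker left with its lower edge at the foot of the wall stays leaning on the rim at about 63 degrees, upper edge about 61 mm above the worktop
- cracker_corner1 (a point): corner of the cracker at its own +x +y, at mid thickness
- cracker_corner2 (a point): corner of the cracker at its own +x -y, at mid thickness
- cracker_corner3 (a point): corner of the cracker at its own -x +y, at mid thickness
- cracker_corner4 (a point): corner of the cracker at its own -x -y, at mid thickness
- cereal_cup: clear plastic sample cup of pale cereal, 46 mm across, 45 mm high, loose in the tray at its +y end (the robot's left), on the side away from the robot (+x); origin at its underside. Bystander
- paste_cup: clear plastic sample cup of dark paste, same size, loose beside it on the side near the robot (-x). Bystander
- eraser: small eraser 20 x 42 x 13 mm lying on the worktop between the tray's right end and the partition. Bystander
- sharpener: small metal pencil sharpener 15 x 25 x 12 mm, beside the eraser but farther from the robot. Bystander

How it is judged (in metres and radians):
On the way:
1. the cracker stands tipped up on its edge, leaning on a wall of the tray (angle between cracker's own z axis and vertical between 0.95 and 1.8 rad and contact force between cracker and tray above 0.01 N), for 0.2 s.
At the end, for the whole second after the job is handed in: The cracker lies still and flat on the tray floor (within about 6 degrees) with the face that was down now up, wholly inside the tray (angle between cracker's own z axis and vertical above 3.04 rad and height (world z) of cracker below 0.014 m and x of cracker in the frame of tray between -0.045 and 0.045 m and y of cracker in the frame of tray between -0.12 and 0.12 m and linear speed of cracker below 0.01 m/s); the robot touches nothing.
It fails at once if the cracker is lifted: all four of its corners are more than 18 mm above the tray floor (height (world z) of each of cracker_corner1, cracker_corner2, cracker_corner3, cracker_corner4 above 0.022 m).
It fails at once if the cracker is crushed: the fingers press on it with more than 20 N (contact force between the fingers and cracker above 20 N).
It fails at once if a sample cup is shoved by more than 12 mm, or the eraser or sharpener by more than 20 mm (distance of any of cereal_cup, paste_cup from where it was at the start of the episode above 0.012 m or distance of any of eraser, sharpener from where it was at the start of the episode above 0.02 m).
It also fails if it takes over 42 s, if anything falls off the work surface, if the arm or the gripper's body presses on something with over 40 N, if the wrist force passes 120 N, or if a joint passes its speed limit or range.

## Working session

There is one attempt and no reset: what is moved stays moved. The work goes in short steps, each a Python script; the robot and the scene stay as the last script left them, time stands still between calls to the robot, and variables do not carry over. Pictures are saved under pics/ and viewed, at most 10 in all, crops included, and the job is handed in when it is done.

```bash
mkdir -p pics; ls; python3 - <<'E'
from workcell import manip as m
import cv2,numpy as np
for n in("scene","top"):
    p,d=m.camera(n); cv2.imwrite(f"pics/{n}0.png",p[:,:,::-1]); np.save(f"{n}0.npy",d)
    print(n,m.camera_info(n))
print(m.current_time(),m.current_width(),m.current_ee_rot(),m.tcp_to_tips)
E
```

```text
pics
scene {'fx': 373.44762907007737, 'fy': 373.44762907007737, 'cx': 261.93631682308455, 'cy': 184.25115702209487, 'D': array([-0.03839596,  0.        ,  0.        ,  0.        ,  0.        ]), 'R': array([[-0.93659314, -0.35032277,  0.00820021],
       [-0.2251487 ,  0.58367703, -0.7801469 ],
       [ 0.26851695, -0.7325265 , -0.62554262]]), 't': array([450.16429166,  -8.78508424, 958.87846503])}
top {'fx': 443.7392216708443, 'fy': 443.7392216708443, 'cx': 263.2306080508595, 'cy': 188.53960166105844, 'D': array([0.00557329, 0.        , 0.        , 0.        , 0.        ]), 'R': array([[-0.01525584, -0.99980485, -0.01255044],
       [-0.99046196,  0.01682994, -0.13675477],
       [ 0.1369393 ,  0.01034443, -0.99052543]]), 't': array([218.5346077 , 390.35396169, 856.24170118])}
0.1 93.76567991845431 [[-9.38758851e-01  3.44574310e-01 -6.03611306e-04]
 [ 3.44574839e-01  9.38757462e-01 -1.61470366e-03]
 [ 1.02592187e-05 -1.72380662e-03 -9.99998514e-01]] 97.19999999999999
```

View pics/top0.png

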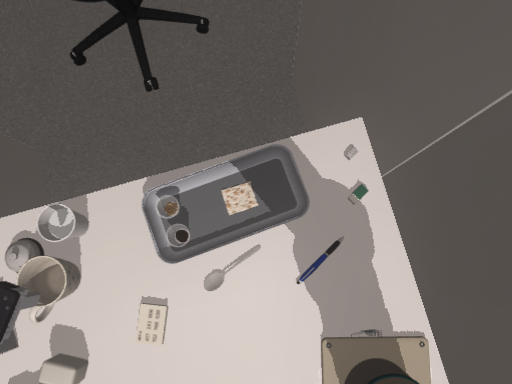

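View pics/scene0.png

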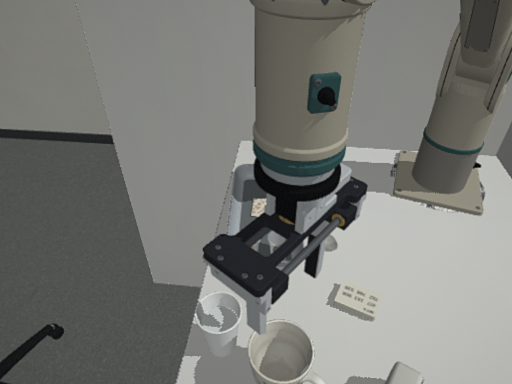

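The top view shows the tray centred near (227,203), the cracker at (240,198), and the cups at (170,207) and (180,236). The eraser is at (359,192) and the sharpener at (350,151), off the tray's right end. In the scene view the arm hides most of the tray.

```bash
cat > h.py <<'E'
from workcell import manip as m
import cv2,numpy as np
def und(i,uv):
    K=np.array([[i['fx'],0,i['cx']],[0,i['fy'],i['cy']],[0,0,1]])
    return cv2.undistortPoints(np.array(uv,float).reshape(-1,1,2),K,np.array(i['D']))[:,0]
def cloud(n,d):
    i=m.camera_info(n); v,u=np.mgrid[:384,:512]
    q=und(i,np.stack([u,v],-1)).reshape(384,512,2)
    c=np.dstack([q[...,0]*d,q[...,1]*d,d])
    w=(c-i['t'])@i['R']; w[d<=0]=np.nan; return w
def plane(n,uv,z):
    i=m.camera_info(n); q=und(i,uv); r=np.c_[q,np.ones(len(q))]@i['R']; o=-i['R'].T@i['t']
    return o+r*((z-o[2])/r[:,2:])
def cmask(p):
    h=cv2.cvtColor(p,cv2.COLOR_RGB2HSV)
    return ((h[...,0]<28)&(h[...,1]>45)&(h[...,2]>70)).astype('uint8')
E
python3 - <<'E'
from h import *
p=cv2.imread("pics/top0.png")[:,:,::-1].copy(); d=np.load("top0.npy"); w=cloud("top",d)
roi=np.zeros((384,512),bool); roi[135:275,130:320]=1
z=w[...,2]
mk=roi&(z>28)&(z<44)
pts=w[mk][:,:2].astype('float32'); 
n,l,s,c=cv2.connectedComponentsWithStats(mk.astype('uint8')); print(s)
k=1+s[1:,4].argmax(); print("rim",cv2.minAreaRect(w[l==k][:,:2].astype('float32')),np.nanmedian(z[l==k]))
print("table z",np.nanmedian(z[290:300,200:280]),"floor",np.nanmedian(z[205:215,262:275]))
cm=cmask(p); cm[:175]=0;cm[225:]=0;cm[:,:210]=0;cm[:,270:]=0
cm=cv2.morphologyEx(cm,cv2.MORPH_CLOSE,np.ones((5,5)))
cn=max(cv2.findContours(cm,0,1)[0],key=cv2.contourArea)
print("cr",cv2.minAreaRect(plane("top",cn[:,0],9)[:,:2].astype('float32')),cv2.minAreaRect(cn))
for nm,(u,v) in dict(er=(359,192),sh=(350,151)).items(): print(nm,plane("top",[(u,v)],12), z[v-3:v+4,u-3:u+4].max())
big=cv2.resize(p[110:290,120:400,::-1],None,fx=2.8,fy=2.8,interpolation=2); cv2.imwrite("pics/crop0.png",big)
ws=cloud("scene",np.load("scene0.npy")); 
for (v,u) in [(60,150),(120,150),(200,180),(250,180),(100,110)]: print("part",u,v,ws[v,u])
for (v,u) in [(130,470),(120,400),(200,480),(300,480),(160,375)]: print("top",u,v,w[v,u])
E
```

```text
[[     0      0    512    384 194993]
 [   142    144    168    120   1482]
 [   158    198     18     19     72]
 [   168    225     16     20     60]
 [   182    244      1      1      1]]
rim ((366.67926025390625, 287.4993896484375), (156.83786010742188, 317.2285461425781), 19.334686279296875) 34.75913991886817
table z -0.44399352194789476 floor 3.1176254021791374
cr ((378.31829833984375, 262.03460693359375), (52.53429412841797, 60.240318298339844), 17.68216896057129) ((238.95001220703125, 197.85000610351562), (25.61444854736328, 29.72541046142578), 71.56504821777344)
er [[385.71348946  18.87998617  12.        ]] 17.271959974590203
sh [[470.65893002  33.47804294  12.        ]] 15.316424448535448
part 150 60 [775.38934237  60.83751906 230.89689436]
part 150 120 [806.81266269  69.18100378  49.95028669]
part 180 200 [ 759.22207075   55.03978051 -258.74871946]
part 180 250 [ 791.09648113   66.41583115 -517.25381846]
part 110 100 [911.31460539  97.42109967 108.95261343]
top 470 130 [408.91093613 -36.10012118 392.41201597]
top 400 120 [480.98091718 -16.22295719 193.32149632]
top 480 200 [329.29615801 -56.57828566 359.81487245]
top 480 300 [198.52601599 -92.13951149 260.87343506]
top 375 160 [453.78911398 -20.06440095  -2.0617789 ]
```

View pics/crop0.png

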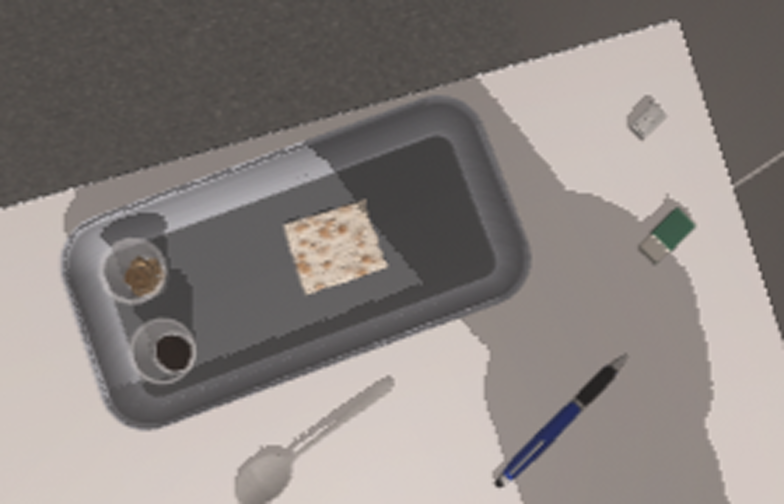

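The crop shows the cracker close to tray-aligned at (335,248), and the tray's right end is clear. The rim rectangle size matches (157x317), but its angle of 19.3° differs from the stated 15°, so I'll fit the sides separately.

```bash
python3 - <<'E'
from h import *
p=cv2.imread("pics/top0.png")[:,:,::-1].copy(); d=np.load("top0.npy"); w=cloud("top",d);z=w[...,2]
roi=np.zeros((384,512),bool); roi[135:275,130:320]=1
mk=(roi&(z>28)&(z<44)).astype('uint8'); n,l,s,c=cv2.connectedComponentsWithStats(mk); P=w[l==1][:,:2]
C=np.array([366.7,287.5]);th=np.radians(16.)
for it in range(6):
    R=np.array([[np.cos(th),-np.sin(th)],[np.sin(th),np.cos(th)]]); q=(P-C)@R
    o=[];a=[]
    for s_,ax in((1,0),(-1,0),(1,1),(-1,1)):
        lim=[78,158][ax]; k=(abs(s_*q[:,ax]-lim)<14)&(abs(q[:,1-ax])<[110,40][ax])
        x,y=q[k][:,1-ax],q[k][:,ax]
        # outer envelope per bin
        b=np.round(x/8); X=[];Y=[]
        for bb in np.unique(b):
            X.append(bb*8); Y.append(np.median(y[b==bb]))
        f=np.polyfit(X,Y,1); o.append(f[1]); a.append(np.degrees(np.arctan(f[0]))*(-1 if ax==0 else 1))
    print(np.round(o,1),np.round(a,2),C,np.degrees(th))
    C=C+R@np.array([(o[0]+o[1])/2,(o[2]+o[3])/2]); th+=np.radians(np.mean(a[:2])*.7+np.mean(a[2:])*.3)
R=np.array([[np.cos(th),-np.sin(th)],[np.sin(th),np.cos(th)]])
for nm,pt in dict(cr=(378.3,262.0),er=(385.7,18.9),sh=(470.7,33.5)).items(): print(nm,(np.array(pt)-C)@R)
# floor/liner edges check and partition in tray frame
for pt in [(775.4,60.8),(911.3,97.4),(408.9,-36.1),(481,-16.2),(329.3,-56.6)]: print("part",(np.array(pt)-C)@R)
E
```

```text
[  74.7  -75.9  155.  -155.2] [3.26 3.28 3.32 2.93] [366.7 287.5] 16.0
[  75.2  -75.1  154.8 -154.7] [ 0.07  0.1  -0.17  0.31] [366.1819949  287.20112508] 19.22669895976697
[  75.1  -75.1  154.7 -154.8] [-0.02  0.02 -0.14  0.28] [366.18249575 287.27323926] 19.305263780685056
[  75.1  -75.1  154.7 -154.7] [-0.04  0.   -0.19  0.26] [366.18102438 287.24643617] 19.32676766410162
[  75.1  -75.1  154.7 -154.7] [-0.04  0.   -0.19  0.26] [366.17965303 287.24580328] 19.32399953668974
[  75.1  -75.1  154.7 -154.7] [-0.04  0.   -0.19  0.26] [366.18106333 287.24627428] 19.32387583157272
cr [  3.08200872 -27.83422636]
er [ -70.37853162 -259.68745367]
sh [  14.66408734 -274.03712126]
part [ 311.2320265 -349.1026757]
part [ 451.5870677  -359.53495302]
part [ -66.68546691 -319.26598397]
part [   7.93770797 -324.34552831]
part [-148.58465997 -312.27083021]
```

The tray fit is consistent on all four sides: centre (366,287), turned 19.3°. In the tray frame the cracker is at (3,-28) and about 2° askew. The partition is about 165 mm behind the rim. Next I'll close the fingers and touch down behind the cracker.

```bash
cat >> h.py <<'E'
C=np.array([366.2,287.2]); th=np.radians(19.3)
R2=np.array([[np.cos(th),-np.sin(th)],[np.sin(th),np.cos(th)]])
def T(x,y,tip): return np.r_[C+R2@[x,y],tip+97.2]   # tray xy + tip height -> TCP
def tf(p): return (np.asarray(p)[...,:2]-C)@R2
def ori(s):
    y=np.r_[s*R2[:,0],0]; z=np.array([0,0,-1.]); return np.c_[np.cross(y,z),y,z]
def snap(n,f,box=None,k=1):
    p,d=m.camera(n); q=p[:,:,::-1]
    if box: q=cv2.resize(q[box[1]:box[3],box[0]:box[2]],None,fx=k,fy=k,interpolation=2)
    cv2.imwrite("pics/"+f,q); return p,d
E
python3 - <<'E'
from h import *
P=T(3,26,60)
best=[]
for s in(1,-1):
    a=m.ik(P,ori(s)); b=m.ik(T(3,-205,90),ori(s)); print(s,np.round(a,0) if a is not None else None,np.round(b,0) if b is not None else None)
    if a is not None and b is not None: best.append((np.abs(np.array(a)-m.current_joint_pos()).max(),s))
s=min(best)[1]; print("use",s); open("s","w").write(str(s))
m.close(5); print(m.current_time(),m.current_width())
m.move_pose(P,ori(s)); print(m.current_time())
m.move_straight(T(3,26,12),rate=60); 
print(m.move_straight(T(3,26,1),rate=12,f_stop=2),m.current_tcp_pos()[2]-97.2,m.current_wrist_force(),m.current_time())
t=m.current_tcp_pos()[2]+1.2
m.move_straight(np.r_[C+R2@[3,26],t],rate=20); print(m.current_tcp_pos()[2]-97.2,m.current_wrist_force(),m.current_time())
snap("scene","s1.png",(200,130,400,300),3.5)
E
```

```text
1 [-50.  36.   9. 121. -13.  23. -12.] [-24.  32.  12. 125. -15.  25.  19.]
-1 [-26.  38. -27. 121.  35.  29. 120.] [  5.  34. -29. 124.  33.  30. 149.]
use 1
1.5167 0.7267322217538097
2.8583
True 4.288920048635845 [-1.34177313 -0.59891394  5.30983821] 4.4667
5.4115264355427115 [-0.31604984 -0.10509486  0.18991822] 4.7167
```

View pics/s1.png

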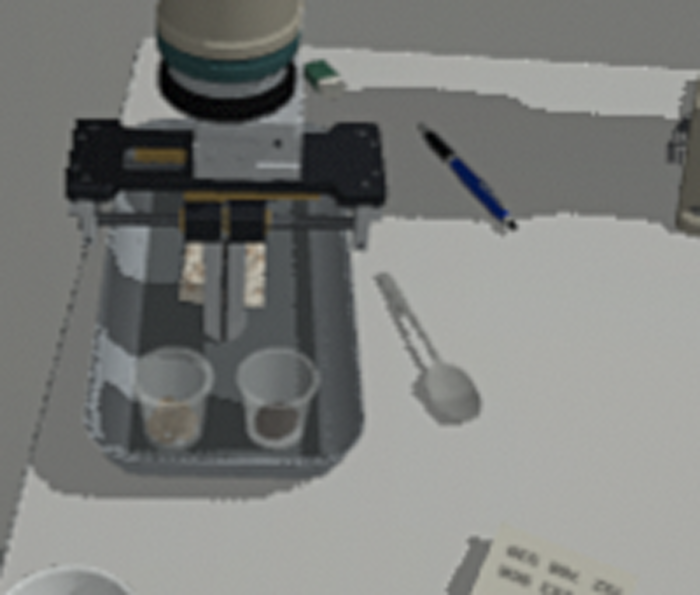

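The scene shows the closed fingers centred behind the cracker. The floor was touched at 4.3 mm against 4 expected. Now I'll push toward the right wall.

```bash
python3 - <<'E'
from h import *
z=m.current_tcp_pos()[2]-97.2
for y,r,f in[(-55,45,4),(-90,30,4),(-112,25,4)]:
    h=m.move_straight(T(3,y,z),rate=r,f_stop=f); q=m.current_tcp_pos()
    print(h,tf(q),q[2]-97.2,m.current_wrist_force().round(2),m.current_time())
    p,d=snap("scene",f"push{-y}.png",(200,130,400,300),3.5)
    if h:break
E
```

```text
False [  2.99107108 -54.82712617] 5.351016181910083 [-0.09  0.72 -0.25] 6.7167
False [  2.99736624 -89.81099365] 5.353176290222876 [-0.04 -0.84 -0.26] 8.0833
False [   3.03738463 -111.85423127] 5.363890178571992 [-0.05  0.9  -0.18] 9.1667
```

```bash
cd pics; python3 -c "
import cv2,glob
g=sorted(glob.glob('push*.png'),key=lambda s:int(s[4:-4]));a=[cv2.resize(cv2.imread(f)[:420,100:420],(260,340)) for f in g];cv2.imwrite('m1.png',cv2.hconcat(a));print(g)"
```

```text
['push55.png', 'push90.png', 'push112.png']
```

View pics/m1.png

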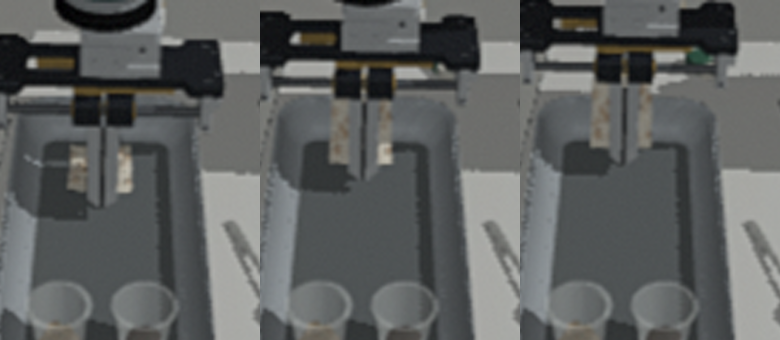

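The three frames show the cracker staying square and climbing the end wall with little force. I'll push the last stretch and measure its tilt from depth.

```bash
cat >> h.py <<'E'
def crk(p,d,n="scene"):
    w=cloud(n,d); q=tf(w); k=(cmask(p)>0)&(abs(q[...,0]-3)<36)&(q[...,1]<0)&(q[...,1]>-190)&(w[...,2]<70)&(w[...,2]>2)
    k=cv2.erode(k.astype('uint8'),np.ones((2,2)))>0
    P=np.c_[q[k],w[k][:,2]]; c=np.median(P,0); n_=np.linalg.svd(P-c)[2][2]
    return len(P),c.round(1),P.min(0).round(0),P.max(0).round(0),n_.round(2),np.degrees(np.arccos(abs(n_[2]))).round(1)
E
python3 - <<'E'
from h import *
z=m.current_tcp_pos()[2]-97.2
for y in(-118,-123,-127):
    h=m.move_straight(T(3,y,z),rate=15,f_stop=2.5); q=m.current_tcp_pos()
    p,d=m.camera("scene")
    print(h,tf(q),m.current_wrist_force().round(2),m.current_time(),crk(p,d))
    if h:break
snap("scene","lean.png",(220,120,320,210),7)
E
```

```text
False [   2.97179135 -118.10817615] [-0.74  0.28  0.4 ] 9.8167 (2, array([  18.5, -145.2,   30.4]), array([  17., -147.,   28.]), array([  20., -144.,   32.]), array([-0.16,  0.76,  0.63]), np.float64(51.0))
False [   3.00681934 -123.1144755 ] [ 0.38 -0.49  0.8 ] 10.35 (3, array([  19.9, -147.9,   28.4]), array([  17., -149.,   16.]), array([  25., -140.,   34.]), array([ 0.57, -0.78, -0.26]), np.float64(74.7))
False [   3.05689989 -127.14050057] [ 0.09  0.74 -1.  ] 10.8167 (5, array([  20. , -149.2,   30.3]), array([  17., -151.,   18.]), array([  25., -140.,   36.]), array([0.06, 0.83, 0.56]), np.float64(55.9))
```

View pics/lean.png

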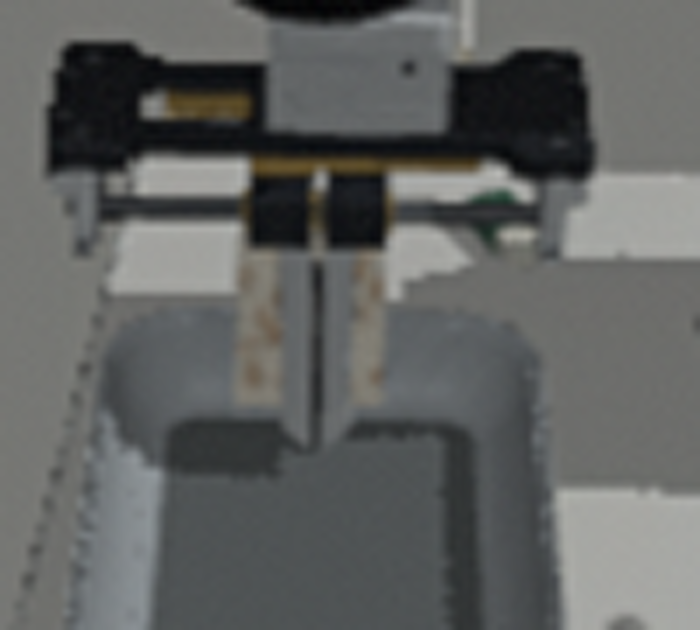

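The cracker stands leaning on the end wall. Its lower edge runs from (235,402) to (385,402) in the crop, beside the floor edge at about y=425. I'll project those points to check.

```bash
python3 - <<'E'
from h import *
f=lambda u,v:(220+u/7,120+v/7)
for nm,u,v in[("lowL",235,402),("lowR",385,402),("tip",312,452),("flooredge",420,425)]:
    for z in(4,7,10): print(nm,z,tf(plane("scene",[f(u,v)],z))[0].round(1))
d=m.camera("scene")[1]; w=cloud("scene",d); q=tf(w)
# depth columns on the visible cracker strips
for col in(257,272):
    for r in range(156,186,2): print(col,r,q[r,col].round(1),w[r,col,2].round(1))
E
```

```text
lowL 4 [  31.1 -144.2]
lowL 7 [  30.9 -140.3]
lowL 10 [  30.8 -136.4]
lowR 4 [ -23.8 -145.9]
lowR 7 [ -23.7 -142. ]
lowR 10 [ -23.6 -138.1]
tip 4 [   2.5 -115.8]
tip 7 [   2.4 -112.1]
tip 10 [   2.4 -108.4]
flooredge 4 [ -36.4 -132.7]
flooredge 7 [ -36.3 -128.9]
flooredge 10 [ -36.1 -125. ]
257 156 [  22.9 -162.8] 57.8
257 158 [  22.9 -162. ] 52.3
257 160 [  22.7 -157.6] 49.3
257 162 [  22.6 -152.8] 46.5
257 164 [  22.6 -153.8] 39.6
257 166 [  22.5 -150.6] 35.7
257 168 [  22.4 -147.3] 31.9
257 170 [  22.4 -148.6] 24.6
257 172 [  22.4 -145.9] 20.3
257 174 [  22.2 -142.6] 16.5
257 176 [  22.2 -140.3] 11.8
257 178 [  22.2 -140.8] 5.0
257 180 [  22.  -133.5] 4.2
257 182 [  21.7 -124.5] 4.9
257 184 [  21.4 -116.6] 4.7
272 156 [ -14.8 -162.8] 58.7
272 158 [ -14.9 -160.1] 54.4
272 160 [ -15.  -157.3] 50.3
272 162 [ -15.1 -154.3] 46.3
272 164 [ -15.2 -153.3] 40.9
272 166 [ -15.4 -152.6] 35.1
272 168 [ -15.5 -148.9] 31.5
272 170 [ -15.6 -145.8] 27.6
272 172 [ -15.7 -143.7] 22.8
272 174 [ -15.8 -144.5] 15.9
272 176 [ -15.9 -138.5] 14.1
272 178 [ -16.1 -141.4] 5.5
272 180 [ -16.2 -136.4] 2.9
272 182 [ -16.1 -126.6] 4.2
272 184 [ -16.2 -119.3] 3.6
```

The depth columns give about 65° of lean, top edge near z=60 and lower edge at the wall foot. I'll retreat, go over and behind the wall, then tip it back.

```bash
python3 - <<'E'
from h import *
m.move_straight(T(3,-105,6),rate=40)
m.move_straight(T(3,-105,95),rate=120)
p,d=m.camera("scene");w=cloud("scene",d);q=tf(w)
print([ (q[r,257].round(0),w[r,257,2].round(0)) for r in(160,168,176)])
m.move_straight(T(3,-215,95),rate=120)
m.move_straight(T(3,-215,51),rate=80); print(m.current_time())
snap("scene","b0.png",(220,120,320,210),7)
h=m.move_straight(T(3,-180,51),rate=50,f_stop=5); print(h,m.current_wrist_force().round(2))
for y in(-155,-138,-125):
    h=m.move_straight(T(3,y,51),rate=30,f_stop=5); print(h,tf(m.current_tcp_pos()),m.current_wrist_force().round(2),m.current_time())
    snap("scene",f"b{-y}.png",(220,120,320,210),7)
    if h:break
import glob
cv2.imwrite("pics/m2.png",cv2.hconcat([cv2.resize(cv2.imread(f"pics/b{k}.png"),(390,350))[:,:260] for k in("0","155","125") if glob.glob(f"pics/b{k}.png")]))
E
```

```text
[(array([  23., -161.]), np.float64(47.0)), (array([  22., -148.]), np.float64(31.0)), (array([  22., -137.]), np.float64(14.0))]
14.325
False [-0.12 -0.59 -0.4 ]
False [   3.00809154 -155.15212117] [ 0.52 -1.39  0.61] 16.2083
False [   3.01927579 -137.97321498] [-0.   -0.31 -0.6 ] 16.975
False [   3.00565553 -124.86939229] [ 0.51 -0.18 -0.52] 17.6083
```

View pics/m2.png

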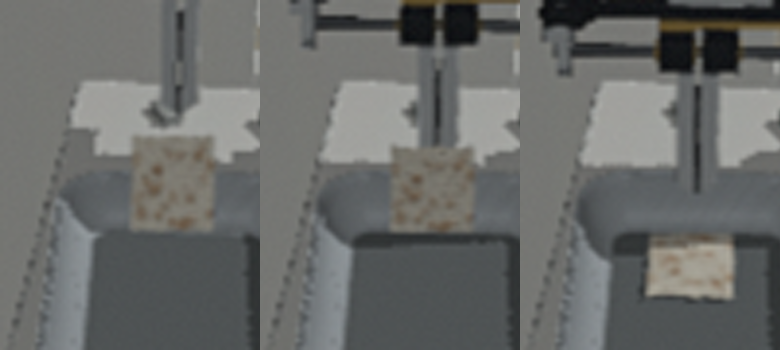

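The frames show the cracker leaning, then upright, then fallen flat on the floor just clear of the wall. I'll retreat and verify its pose.

```bash
python3 - <<'E'
from h import *
m.move_straight(T(3,-125,160),rate=120)
m.move_pose(np.r_[C+R2@[3,120],300],ori(1)); m.sleep(.5)
p,d=snap("scene","fin.png"); t,dt=m.camera("top")
cv2.imwrite("pics/fin2.png",cv2.hconcat([p[110:260,200:350,::-1],t[130:280,170:320,::-1]]).repeat(2,0).repeat(2,1))
print(m.current_time(),m.current_wrist_force())
for n,a,b in(("scene",p,d),("top",t,dt)): print(n,crk(a,b,n))
E
```

```text
20.2917 [-0.15598208  0.35551784 -0.67165801]
scene (5, array([ 13.5, -99. ,   9. ]), array([ -14., -102.,    7.]), array([ 19., -78.,  10.]), array([0.6 , 0.75, 0.29]), np.float64(73.2))
top (355, array([   6.6, -100.1,    7.9]), array([ -21., -128.,    4.]), array([ 29., -70.,  13.]), array([ 0.,  0., -1.]), np.float64(0.2))
```

View pics/fin2.png

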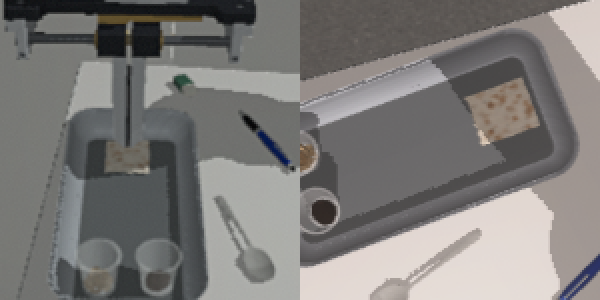

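The cracker lies flat (0.2° tilt) at tray (4,-100), extending from -128 to -70, within limits. The robot is clear, and the cups and eraser are where they were.

```bash
python3 -c "
from workcell import manip as m
print(m.sign_off(),m.current_time())"
```

```text
the job is handed in; nothing more can be done
the job is handed in; nothing more can be done
```

The cracker is turned over and lies flat on the tray floor with its underside up, about 100 mm toward the right end from the tray's centre. The robot is clear, and the job was handed in at about 20 s with no verdict shown.

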